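Locate a bracket in a tack-weld fixture

TASK

Pick up the welded bracket from the bench and lay it flat on the bed of the locating fixture, its long side along the row of two dowels. First press its long edge gently against both dowels, then, keeping it against them, slide it along until its end bears gently on the tip of the stop screw; never press hard on the dowels or the screw. Leave it there flat and fully home on all three points, let go, and leave everything else on the bench alone.

Things in the scene. Friction and masses are not known exactly. Their poses are not given: they have to be found in the camera images.
- bracket_mid (a point): Centre of a loose dark-steel bracket (0.55 to 0.85 kg), 29 mm above its underside. Foot plate 110 x 70 x 8 mm (x, y, z) with an upright web 80 x 8 x 50 mm on its centreline along x; 58 mm high in all, the same after a half turn. x along plate and web, y across the web's 8 mm thickness, z up. It starts flat on the bench, clear all round. Grip the web across its thickness, from above.
- bracket: The same bracket; origin at the centre of the plate's underside, same axes.
- fixture: Fixed locating fixture: light-metal flat bed 280 x 150 x 12 mm, at any place and moderate yaw. Origin at the centre of the bed's underside; x along its length to the end stop, y towards the dowels, z up; bed top at z = 12 mm. The seated bracket's centreline lies at fixture y = 9 mm. A bracket centred at fixture x = 10, y = -5 mm is clear of dowels and screw and faces both dowels.
- dowel_a: Fixed upright dark-steel dowel, 12 mm diameter, 14 mm high above the bed, at fixture x = 0, y = 50 mm. Origin on its axis at the bed's top.
- dowel_b: Fixed upright steel dowel like the other, at fixture x = 60, y = 50 mm, nearer the end stop. Origin on its axis at the bed's top.
- stop: End stop: fixed dark-steel block 30 x 44 x 28 mm on the bed with a brass adjusting screw (round tip, 10 mm diameter, axis 6 mm above the bed) pointing to fixture -x. Origin at the bottom centre of the face towards -x, at fixture x = 105, y = 9 mm. The tip stands 6 to 30 mm out of that face, set differently each time and NOT measured: find it by feel or sight. It does not give.
- square: Bystander: red L-shaped magnetic square, 90 x 75 x 22 mm, lying on the bench; origin on the underside.
- offcut: Bystander: flat dark-steel offcut without a web, 100 x 50 x 8 mm; origin under its centre.
- spacer: Bystander: steel ring, 22 mm diameter, 12 mm high, on the fixture's bed near its corner at -x, -y; origin under its centre.
- wrench: Bystander: wrench, 170 mm long, lying on the bench near the robot.
- tape: Bystander: yellow tape measure, 70 x 35 x 60 mm, beyond the work; origin under its centre.
- can: Bystander: grey can, 60 mm diameter, 150 mm high, beyond the work; origin under its centre.
- chalk: Bystander: white stick of marking chalk, 120 x 13 x 6 mm, near the robot.
There are look-alikes about, which are no part of the job. Leave any yellow look-alike of the bracket alone.

How it is judged:
On the way, in this order (a step that is already met when the one before it is completed fails the run):
1. the bracket lies flat on the fixture's bed, its long side along the dowels (z of bracket in the frame of fixture between 0.01 and 0.0145 m and x of bracket in the frame of fixture between -0.1 and 0.055 m and y of bracket in the frame of fixture between -0.06 and 0.015 m and angle between the x axis of bracket and the x axis of fixture, either way round below 0.25 rad), for 0.1 s.
2. its long edge is pressed against both dowels at once (over 1 N on each) (contact force between bracket and dowel_a above 1 N and contact force between bracket and dowel_b above 1 N), for 0.1 s.
3. its end is pressed on the stop screw (over 1 N) while its long edge is at both dowels (contact force between bracket and stop above 1 N and y of bracket in the frame of fixture above 0.007 m and angle between the x axis of bracket and the x axis of fixture, either way round below 0.035 rad), for 0.1 s.
At the end, for the whole second after the job is handed in: The bracket lies flat and at rest on the bed, its long edge within 2 mm of both dowels (and within 2 degrees of their line), its end within 2 mm of the screw's tip, and it has been let go (y of bracket in the frame of fixture between 0.007 and 0.011 m and angle between the x axis of bracket and the x axis of fixture, either way round below 0.035 rad and horizontal distance between bracket and screw_tip between 0.058 and 0.062 m and z of bracket in the frame of fixture between 0.01 and 0.0145 m and angle between bracket's own z axis and vertical below 0.03 rad and linear speed of bracket below 0.01 m/s); the robot touches nothing.
It fails at once if a dowel is pressed with more than 25 N (contact force between any of bracket, the arm and dowel_a above 25 N or contact force between any of bracket, the arm and dowel_b above 25 N).
It fails at once if the end stop or its screw is pressed with more than 25 N (contact force between any of bracket, the arm and stop above 25 N).
It fails at once if a bystander is moved by more than 20 mm (distance of any of square, offcut, spacer, wrench, tape, can, chalk from where it was at the start of the episode above 0.02 m).
It also fails if it takes over 67 s, if anything falls off the work surface, if the arm or the gripper's body presses on something with over 40 N, if the wrist force passes 120 N, or if a joint passes its speed limit or range.

ROBOT

A 6-joint arm with a two-finger parallel gripper is mounted at the origin on the work surface. World frame = base frame: x ahead of the robot, y to its left, z up, the work surface at z = 0. Lengths are in m, angles in rad, forces in N, time in s.
With the tool pointing down it reaches from about 0.375 to 0.9 m from the base axis. Payload 3.1 kg.
Tool frame: the origin (TCP) lies at the very end of the fingers, on their centre line; the grasp point (between the pads) lies 19 mm behind it; z points along the fingers, y is the direction in which the jaws open and shut (so a half turn about z gives the same grasp; the last joint's range is limited). The gripper opens to 85 mm and grips with 20 to 120 N. Pads are 22 mm wide; open, the fingers measure 114 mm over their backs; the gripper's body (76 mm by 85 mm) begins 54 mm behind the grasp point. The pads swing forward as they close: fully open they stand 13 mm farther back than shut.
Start: joints at [-1.454, 0.527, 1.433, -0, 1.181, -0.178], TCP at [0.182, -0.598, 0.231] pointing down, gripper open.
Joint ranges: [-3.08, 3.08], [-0.75, 2.2], [0.22, 2.44], [-1.43, 4.57], [0, 2.65], [-2.85, 2.85]. Speed limits (rad/s): [2.79, 2.79, 3.14, 3.14, 3.14, 3.14].

INTERFACE

Orientations are given as a unit quaternion [x, y, z, w].
In Python, from station import * gives the robot as it stands.
- The arm moves only by the tool jog_arm, never from a script. Its argument "motion" is a list of rows, each a list of 5 numbers: the shift along the world's x, y, z in cm, then the turn about the world's z in degrees, then the closure in counts, from 0 (fully open) to 255 (shut). In form: [[tx, ty, tz, yaw, jaw], ...]. A call has 1 to 10 rows; each row shifts and turns the pose as measured when the row begins; what a row does not reach is not made up. A row lasts 1/12 s, in which the tool goes at most 41.7 mm and 7.16 degrees, less where a joint would pass 70% of its speed; a pose out of reach is approached as far as the arm can. A call with a gripper value outside its range is refused whole. The fingers move at their own pace and stop on an object; "squeeze" is the grip in N (left out, the last holds). Time passes only in rows, so rows that do not move let the fingers close. It gives the time, the measured TCP pose, the force and the opening at its end, in the units of the state.
- sense(): the state, without advancing time (a new reading comes with each control period).
- snapshot(name): name is "scene" or "top" or "wrist"; returns a dict with "img" (480x640x3 uint8, red, green, blue), "depth" (480x640 float32, m along the optical axis (not along the pixel's ray), 0 where there is no reading), "intrinsics" (3x3 intrinsics, pixels), "eye" and "attitude" of the camera in the world. Camera axes: x right, y down, z forward; pixel columns grow to the right and rows downward; lengths in m; the calibration is good to about 2 mm. A picture is of the moment at which its call begins.
- sign_off(): hands the job in, once; it reports no verdict.
The state is a dict: "t": time; "q": joint angles; "qd": joint speeds; "tau": joint torques, N m; "tcp_pos": TCP position; "tool_rot": TCP orientation; "force": force on the tool from outside, world axes, zero at the start; "ft_torque": the same for the moment, N m; "finger_gap": opening from 0.0 (shut) to 1.0 (fully open).
Only numpy, scipy, OpenCV 4.12 (cv2) and the standard library are available. Lean on these libraries where they do the work, as an engineer would, in place of code of your own. Each camera call takes 0.05 s, during which the arm holds its last target.

## Working session

There is one attempt and no reset: what is moved stays moved. The work goes in short steps, Python scripts to look and compute and a tool call to move; the robot and the scene stay as the last step left them, time stands still between calls to the robot, and variables do not carry over. Pictures are saved under pics/ and viewed, and the job is handed in when it is done.

Besides the shell and the picture viewer there is one more tool, called after ">>>" as name(argument=value, ...), one argument or row to a line, values as JSON. jog_arm: Moves the arm, as the interface text tells. Its arguments: {"type":"object","properties":{"motion":{"type":"array","items":{"type":"array","items":{"type":"number"}}},"squeeze":{"type":"number"}},"required":["motion"]}

```bash
mkdir -p pics; ls
cat > h.py <<'E'
import numpy as np, cv2
from station import *
def save(s,n): cv2.imwrite('pics/%s.png'%n, s['img'][:,:,::-1])
def R(s):
    a=np.array(s['attitude'],float)
    if a.shape==(3,3): return a
    from scipy.spatial.transform import Rotation
    return Rotation.from_quat(a).as_matrix()
def ray(s,u,v,z):
    d=R(s)@np.linalg.inv(s['intrinsics'])@np.array([u,v,1.]); e=np.array(s['eye']); return e+d*(z-e[2])/d[2]
def cloud(s):
    v,u=np.mgrid[:480,:640]; K=np.array(s['intrinsics']); d=s['depth']
    P=np.stack([(u-K[0,2])*d/K[0,0],(v-K[1,2])*d/K[1,1],d],-1)
    return P@R(s).T+np.array(s['eye'])
E
python3 - <<'E'
from h import *
import pickle
for n in ['top','scene']:
    s=snapshot(n); save(s,n+'0'); pickle.dump(s,open(n+'0.pkl','wb')); print(n,s['eye'],s['attitude'],s['intrinsics'])
print(sense())
E
```

```text
pics
top [0.48408022 0.05004423 0.92375029] [-0.70093006  0.71281492 -0.0109294   0.0217367 ] [[433.79248967   0.         313.22452932]
 [  0.         433.79248967 234.61588014]
 [  0.           0.           1.        ]]
scene [0.93484496 0.63984075 0.75819905] [ 0.27108321  0.87706127 -0.37791768 -0.1202316 ] [[526.23134457   0.         323.77215087]
 [  0.         526.23134457 235.29997073]
 [  0.           0.           1.        ]]
{'t': 0.1, 'q': array([-1.45349521e+00,  5.28376755e-01,  1.43377392e+00, -2.13734345e-05,
        1.18141030e+00, -1.78453727e-01]), 'qd': array([-1.63245464e-03, -1.99450801e-03, -1.81187502e-03, -5.48782112e-05,
        1.84653191e-03, -7.17237670e-05]), 'tau': array([ 1.31572415e-04, -4.43302238e+01, -1.78585714e+01, -2.89608342e-04,
        3.93865543e-03, -6.54473649e-07]), 'tcp_pos': array([ 0.182137  , -0.59719612,  0.23042938]), 'tool_rot': array([ 9.89084966e-01,  1.47343006e-01,  2.02091046e-05, -9.84000020e-04]), 'force': array([ 0.62160001, -0.38633926, -0.14738057]), 'ft_torque': array([0.02658424, 0.07751558, 0.02808678]), 'finger_gap': 0.9986359003294439}
```

View pics/top0.png

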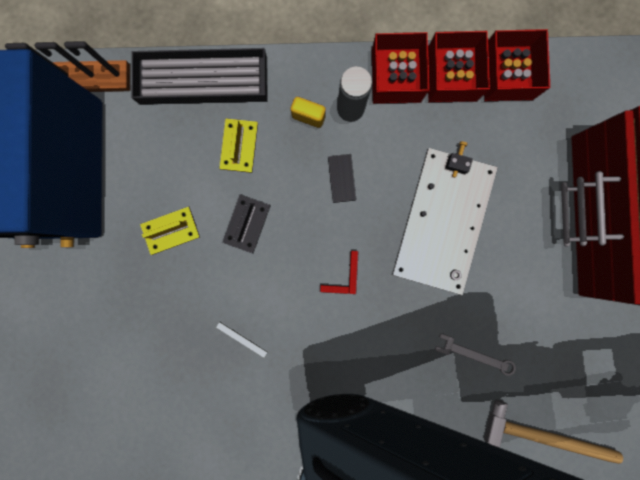

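View pics/scene0.png

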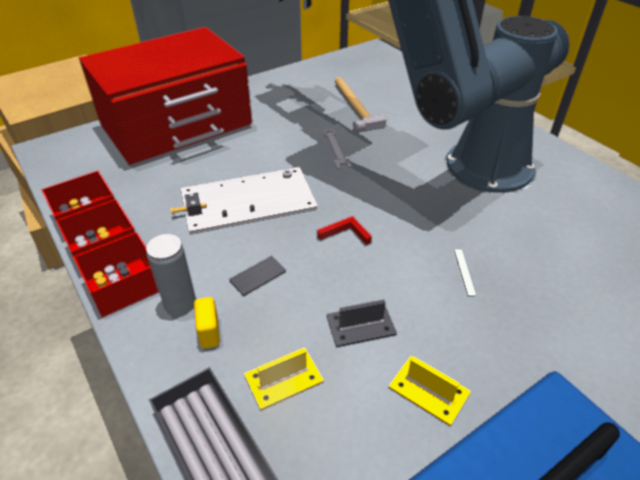

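The top view shows the dark bracket at about (247,223), with yellow look-alikes at (238,145) and (170,230). The fixture bed is at (446,220), the dowels at (431,186) and (423,213), and the stop with its brass screw at (459,163).

```bash
cat > m.py <<'E'
from h import *
import pickle
s=pickle.load(open('top0.pkl','rb')); im=s['img']; hsv=cv2.cvtColor(im,cv2.COLOR_RGB2HSV)
P=cloud(s)
def rect(mask,z,lab):
    c=max(cv2.findContours(mask.astype(np.uint8),cv2.RETR_EXTERNAL,cv2.CHAIN_APPROX_NONE)[0],key=cv2.contourArea)
    w=np.array([ray(s,u,v,z)[:2] for u,v in c[:,0]+0.0],np.float32)*1000
    r=cv2.minAreaRect(w); print(lab,r, cv2.boxPoints(r).round(1).tolist()); return r
m=np.zeros((480,640),bool); m[130:310,380:510]=1
rect(m&(hsv[...,2]>170),.012,'bed')
m=np.zeros((480,640),bool); m[185:262,212:282]=1
print('V bg',np.median(hsv[190:200,275:281,2]))
rect(m&((hsv[...,2]<85)|(P[...,2]>.02)),.008,'plate')
web=m&(P[...,2]>.04); print(web.sum()); 
if web.sum():
    q=P[web]; print('webz',np.percentile(q[:,2],[5,50,95])); 
    rect(web,.058,'web')
# dark blobs on bed
for (u0,v0,u1,v1,z,l) in [(425,180,438,192,.026,'dowB?'),(417,207,430,220,.026,'dowA?')]:
    mm=np.zeros((480,640),bool); mm[v0:v1,u0:u1]=1; mm&=hsv[...,2]<120
    v,u=np.nonzero(mm); print(l,u.mean(),v.mean(),mm.sum(),ray(s,u.mean(),v.mean(),z), P[int(v.mean()),int(u.mean())])
print('bench z',np.median(P[300:320,150:200,2]),'bed z',np.median(P[230:250,425:445,2]))
cv2.imwrite('pics/zoom0.png',cv2.resize(im[130:300,380:510,::-1],None,fx=3.5,fy=3.5,interpolation=cv2.INTER_CUBIC))
cv2.imwrite('pics/zoomb.png',cv2.resize(im[185:265,210:285,::-1],None,fx=7,fy=7,interpolation=cv2.INTER_CUBIC))
E
python3 m.py
```

```text
bed ((551.2406005859375, -213.32431030273438), (146.77796936035156, 276.8094787597656), 72.76348876953125) [[397.29998779296875, -242.39999389648438], [661.7000122070312, -324.3999938964844], [705.2000122070312, -184.1999969482422], [440.79998779296875, -102.19999694824219]]
V bg 123.0
plate ((553.4869384765625, 206.00294494628906), (71.75234985351562, 109.79283142089844), 69.52494812011719) [[489.5, 191.60000610351562], [592.4000244140625, 153.1999969482422], [617.5, 220.39999389648438], [514.5999755859375, 258.79998779296875]]
241
webz [0.04361152 0.05614423 0.92375029]
web ((552.7099609375, 204.3999481201172), (11.042558670043945, 79.32350158691406), 69.45781707763672) [[513.5999755859375, 213.10000610351562], [587.9000244140625, 185.3000030517578], [591.7999877929688, 195.6999969482422], [517.5, 223.5]]
dowB? 430.4375 186.0 32 [ 0.62244791 -0.18131657  0.026     ] [ 0.62284411 -0.18104442  0.02354075]
dowA? 422.5 213.5 30 [ 0.56553993 -0.16331775  0.026     ] [ 0.56678217 -0.1627963   0.02397222]
bench z -0.0012325587626229595 bed z 0.010861773253178497
```

>>> jog_arm(
  motion=[
    [2.2, 3.4, 0, -4, 0],
    [2.2, 3.4, 0, -4, 0],
    [2.2, 3.4, 0, -4, 0],
    [2.2, 3.4, 0, -4, 0],
    [2.2, 3.4, 0, -4, 0],
    [2.2, 3.4, 0, -4, 0],
    [2.2, 3.4, 0, -4, 0],
    [2.2, 3.4, 0, -4, 0],
    [2.2, 3.4, 0, -4, 0],
    [0, 3.4, 0, 0, 0],
  ],
  squeeze=60,
)

```text
t: 0.93
tcp_pos: [0.3806, -0.2532, 0.2267]
tool_rot: [0.982, -0.189, -0.0, 0.0]
force: [0.6, -0.4, 0.0]
finger_gap: 1.0
```

```bash
cat > st.py <<'E'
from h import *
s=sense(); q=s['tool_rot']
print('t%.2f'%s['t'],'tcp',(s['tcp_pos']*1000).round(1),'a %.2f'%np.degrees(2*np.arctan2(q[1],q[0])),'F',s['force'].round(2),'T',s['ft_torque'].round(2),'gap %.3f'%s['finger_gap'],'q',s['q'].round(2))
E
python3 st.py
```

```text
t0.93 tcp [ 380.6 -253.2  226.7] a -21.77 F [ 0.63 -0.41  0.04] T [-0.01 -0.06  0.02] gap 1.000 q [-0.83  0.31  1.84 -0.    0.99  1.12]
```

View pics/zoom0.png

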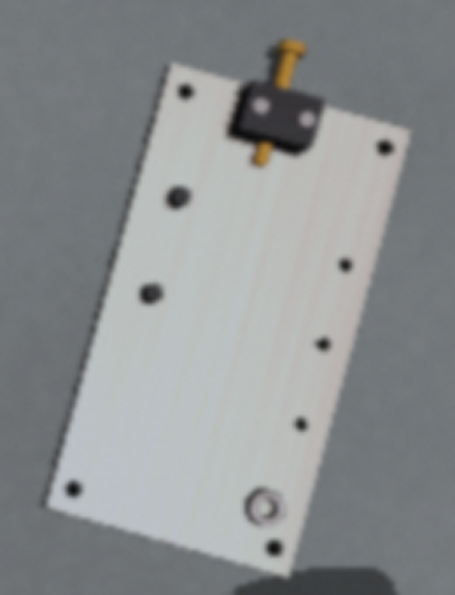

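View pics/zoomb.png

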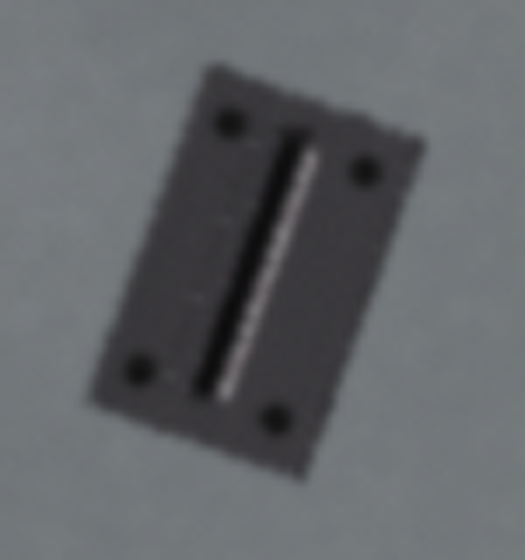

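The fixture zoom shows the stop block at (280,115), the brass tip at (261,162), and the dowels at (178,197) and (150,293). The bracket zoom shows the web clearly, lit along its edge, with a yaw of about −20.5°.

>>> jog_arm(
  motion=[
    [1.5, 3.8, 0, 0.3, 0],
    [1.5, 3.8, 0, 0.3, 0],
    [1.5, 3.8, 0, 0.3, 0],
    [1.5, 3.8, 0, 0.3, 0],
    [1.5, 3.8, 0, 0.3, 0],
    [1.5, 3.8, 0, 0, 0],
    [1.5, 3.8, 0, 0, 0],
    [1.5, 3.8, 0, 0, 0],
    [1.5, 3.8, 0, 0, 0],
    [1.5, 3.8, 0, 0, 0],
  ],
)

```text
t: 1.77
tcp_pos: [0.5258, 0.1375, 0.2248]
tool_rot: [0.984, -0.176, -0.004, -0.0]
force: [0.7, -0.4, -0.1]
finger_gap: 1.001
```

```bash
python3 st.py
python3 - <<'E'
from h import *
import pickle
s=pickle.load(open('top0.pkl','rb'))
r=np.radians(-17.4);c=np.array([551.2,-213.3]);ex=np.array([np.cos(r),np.sin(r)]);ey=np.array([-ex[1],ex[0]])
f=lambda p:((p-c)@ex,(p-c)@ey)
for n,(u,v),z in [('tip',(454.6,176.3),.018),('A',(422.5,213.5),.026),('B',(430.44,186),.026)]:
    p=ray(s,u,v,z)[:2]*1000; print(n,p,f(p))
E
```

```text
t1.77 tcp [525.8 137.5 224.8] a -20.32 F [ 0.72 -0.35 -0.06] T [-0.01 -0.04 -0.03] gap 1.001 q [0.05 0.43 1.64 0.   1.08 1.97]
tip [ 643.14609542 -234.31578427] (np.float64(94.023249075153), np.float64(7.441524330261434))
A [ 565.53992887 -163.31775257] (np.float64(-1.2629924306585654), np.float64(51.98329989811278))
B [ 622.44781339 -181.3217375 ] (np.float64(58.42473190527632), np.float64(51.82095027530228))
```

>>> jog_arm(
  motion=[
    [1.5, 3.5, -2, 0, 0],
    [1.2, 3.3, -2, 0, 0],
    [0, 0, -2, 0, 0],
    [0, 0, 0, 0, 0],
    [0, 0, 0, 0, 0],
  ],
)

```text
t: 2.18
tcp_pos: [0.5549, 0.2154, 0.1643]
tool_rot: [0.985, -0.171, -0.001, -0.002]
force: [0.9, 0.2, 0.5]
finger_gap: 1.001
```

```bash
python3 st.py
python3 - <<'E'
from h import *
s=snapshot('wrist'); save(s,'w1'); print(s['eye'],s['attitude'])
s=snapshot('top'); save(s,'top1')
E
```

```text
t2.18 tcp [554.9 215.4 164.3] a -19.67 F [0.88 0.23 0.52] T [ 0.03  0.01 -0.04] gap 1.001 q [0.18 0.57 1.57 0.01 1.   2.09]
[0.63112104 0.18815913 0.30626562] [-0.56806049  0.80673437  0.13404684 -0.09229506]
```

View pics/w1.png

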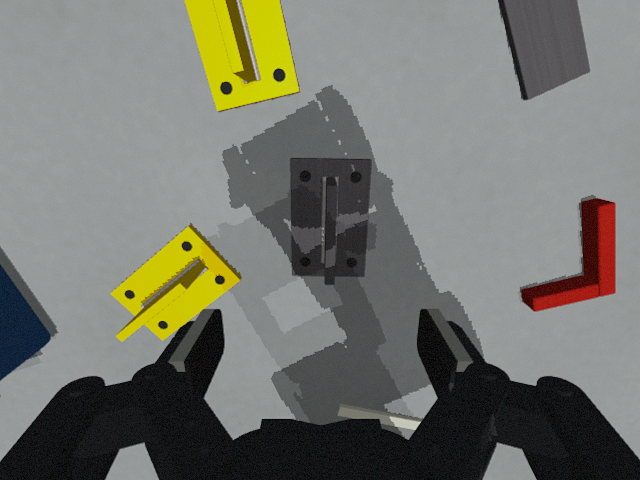

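The wrist view shows the bracket at (330,217), with its web running from (331,178) to (330,284) between the open fingers.

```bash
python3 - <<'E'
from h import *
s=snapshot('wrist')
P=cloud(s); m=np.zeros((480,640),bool); m[150:300,285:380]=1
w=m&(P[...,2]>.052)&(P[...,2]<.07); print(w.sum(), np.percentile(P[w][:,2],[5,50,95]))
r=cv2.minAreaRect((P[w][:,:2]*1000).astype(np.float32)); print(r)
w=m&(P[...,2]>.005)&(P[...,2]<.012); print(w.sum())
r=cv2.minAreaRect((P[w][:,:2]*1000).astype(np.float32)); print(r)
for u,v in [(292,158),(371,160),(293,275),(364,277)]: print(ray(s,u,v,.008))
E
python3 st.py
```

```text
1040 [0.05636953 0.05757672 0.05867891]
((553.6884155273438, 208.39768981933594), (8.027603149414062, 79.97648620605469), 69.38697814941406)
7925
((553.4220581054688, 208.4027557373047), (70.24343872070312, 110.353271484375), 69.41027069091797)
[0.61642311 0.21872791 0.008     ]
[0.59190738 0.15558534 0.008     ]
[0.51427511 0.25763047 0.008     ]
[0.48926128 0.19414245 0.008     ]
t2.33 tcp [555.1 213.9 165.6] a -19.80 F [-0.28  0.29  0.34] T [ 0.    0.02 -0.01] gap 1.003 q [0.18 0.57 1.57 0.01 1.   2.09]
```

>>> jog_arm(
  motion=[
    [-0.1, -0.6, -2, -0.8, 0],
    [0, 0, -3, 0, 0],
    [0, 0, -3, 0, 0],
    [0, 0, -3, 0, 0],
    [0, 0, -1, 0, 0],
    [0, 0, 0, 0, 0],
    [0, 0, 0, 0, 0],
  ],
)

```text
t: 2.92
tcp_pos: [0.5624, 0.2008, 0.0545]
tool_rot: [0.983, -0.185, 0.011, -0.006]
force: [-0.1, 0.7, -0.1]
finger_gap: 0.997
```

```bash
python3 st.py
```

```text
t2.92 tcp [562.4 200.8  54.5] a -21.31 F [-0.07  0.67 -0.14] T [ 0.08  0.03 -0.01] gap 0.997 q [0.15 0.73 1.65 0.01 0.74 2.09]
```

>>> jog_arm(
  motion=[
    [-0.8, 0.7, 0, 0.6, 0],
    [0, 0, 0, 0, 0],
    [0, 0, 0, 0, 0],
  ],
)

```text
t: 3.17
tcp_pos: [0.5569, 0.2081, 0.0595]
tool_rot: [0.984, -0.18, 0.015, -0.007]
force: [0.3, -0.1, 0.5]
finger_gap: 0.999
```

```bash
python3 st.py; python3 st.py; python3 -c "
from h import *
print(sense()['tool_rot'])"
```

```text
t3.17 tcp [556.9 208.1  59.5] a -20.75 F [ 0.25 -0.12  0.51] T [-0.    0.01  0.01] gap 0.999 q [0.17 0.72 1.66 0.01 0.73 2.1 ]
t3.17 tcp [556.9 208.1  59.5] a -20.75 F [ 0.25 -0.12  0.51] T [-0.    0.01  0.01] gap 0.999 q [0.17 0.72 1.66 0.01 0.73 2.1 ]
[ 0.98351239 -0.1800998   0.01469166 -0.00718307]
```

>>> jog_arm(
  motion=[
    [-0.3, 0, -1, 0, 0],
    [0, 0, -1, 0, 0],
    [0, 0, -1, 0, 0],
    [0, 0, -0.5, 0, 0],
    [0, 0, 0, 0, 0],
    [0, 0, 0, 0, 0],
  ],
)

```text
t: 3.67
tcp_pos: [0.5547, 0.2093, 0.0236]
tool_rot: [0.984, -0.179, 0.017, -0.008]
force: [-0.1, 0.4, -0.3]
finger_gap: 1.005
```

```bash
python3 st.py; python3 -c "
from h import *
print(sense()['tool_rot'])"
```

```text
t3.67 tcp [554.7 209.3  23.6] a -20.65 F [-0.06  0.45 -0.32] T [-0.07  0.04 -0.05] gap 1.005 q [0.17 0.77 1.68 0.01 0.65 2.1 ]
[ 0.98363225 -0.17919427  0.01708949 -0.0080602 ]
```

>>> jog_arm(
  motion=[
    [0, -0.1, -0.3, 0, 120],
    [0, 0, 0, 0, 180],
    [0, 0, 0, 0, 255],
    [0, 0, 0, 0, 255],
    [0, 0, 0, 0, 255],
    [0, 0, 0, 0, 255],
    [0, 0, 0, 0, 255],
    [0, 0, 0, 0, 255],
  ],
  squeeze=60,
)

```text
t: 4.33
tcp_pos: [0.555, 0.2077, 0.0206]
tool_rot: [0.984, -0.179, 0.017, -0.008]
force: [0.4, 0.5, -4.9]
finger_gap: 0.088
```

```bash
python3 st.py
```

```text
t4.33 tcp [555.  207.7  20.6] a -20.63 F [ 0.44  0.46 -4.91] T [ 0.   -0.01 -0.02] gap 0.088 q [0.17 0.78 1.68 0.   0.64 2.1 ]
```

>>> jog_arm(
  motion=[
    [0, 0, 1, 0, 255],
    [0, 0, 1.5, 0, 255],
    [0, 0, 2, 0, 255],
    [0, 0, 2, 0, 255],
    [0, 0, 2, 0, 255],
    [0, 0, 1.5, 0, 255],
    [0, -0.5, 1, 0, 255],
    [0, -1, 0, 0, 255],
    [0, -2, 0, 0, 255],
    [0, -3, 0, 0, 255],
  ],
)

```text
t: 5.17
tcp_pos: [0.5419, 0.1433, 0.1279]
tool_rot: [0.984, -0.176, 0.004, -0.005]
force: [1.0, -0.7, -7.9]
finger_gap: 0.085
```

```bash
python3 st.py
```

```text
t5.17 tcp [541.9 143.3 127.9] a -20.25 F [ 0.98 -0.75 -7.92] T [-0.07 -0.03 -0.02] gap 0.085 q [0.06 0.58 1.7  0.01 0.85 1.97]
```

>>> jog_arm(
  motion=[
    [0.2, -3, 0, 0, 255],
    [0.2, -3, 0, 0, 255],
    [0.2, -3, 0, 0, 255],
    [0.2, -3, 0, 0, 255],
    [0.2, -3, 0, 0, 255],
    [0.2, -3, 0, 0, 255],
    [0.2, -3, 0, 0, 255],
    [0.2, -3, 0, 0, 255],
    [0, -2, 0, 0, 255],
    [0, -1, 0, 0, 255],
  ],
)

```text
t: 6.0
tcp_pos: [0.5432, -0.1485, 0.116]
tool_rot: [0.984, -0.177, -0.008, -0.003]
force: [0.0, -0.0, -7.9]
finger_gap: 0.086
```

>>> jog_arm(
  motion=[
    [0, 0, 0, 0, 255],
    [0, 0, 0, 0, 255],
  ],
)

```text
t: 6.17
tcp_pos: [0.5412, -0.1518, 0.1141]
tool_rot: [0.984, -0.18, -0.01, -0.004]
force: [0.2, 0.3, -7.6]
finger_gap: 0.085
```

```bash
python3 st.py
python3 - <<'E'
from h import *
s=snapshot('wrist'); save(s,'w2')
s=snapshot('top'); save(s,'top2')
E
```

```text
t6.17 tcp [ 541.2 -151.8  114.1] a -20.72 F [ 0.23  0.27 -7.64] T [ 0.08  0.01 -0.07] gap 0.085 q [-0.47  0.61  1.68  0.    0.87  1.46]
```

View pics/w2.png

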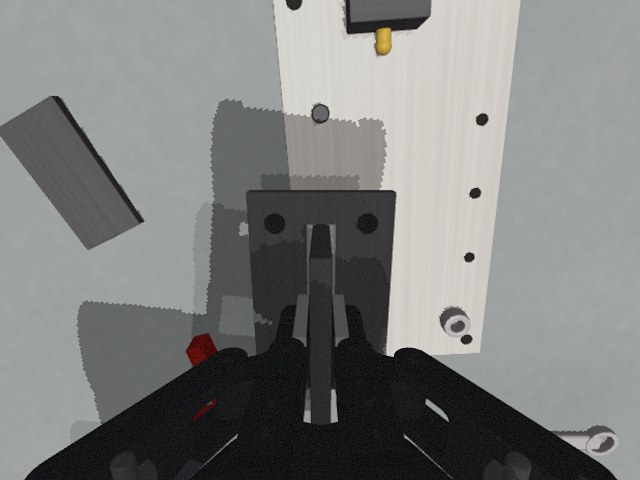

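The wrist view shows the bracket held level, with dowel B at (320,113), the brass tip at (384,45) and the spacer at (455,322). I'll refine the fixture pose from this view.

```bash
python3 - <<'E'
from h import *
s=snapshot('wrist'); P=cloud(s); im=s['img']; hsv=cv2.cvtColor(im,cv2.COLOR_RGB2HSV)
bed=(hsv[...,2]>190)&(hsv[...,1]<40)&(abs(P[...,2]-.012)<.006)
print('bedz',np.median(P[bed][:,2]))
# right edge: per row last bed pixel ; left edge rows 20..95
R_=[];L_=[]
for v in range(20,340,4):
    u=np.nonzero(bed[v])[0]
    if len(u)>20: R_.append(ray(s,u.max()+.5,v,.012)[:2])
for v in range(20,95,3):
    u=np.nonzero(bed[v])[0]
    if len(u)>20: L_.append(ray(s,u.min()-.5,v,.012)[:2])
def fit(p):
    p=np.array(p,np.float32)*1000; l=cv2.fitLine(p,cv2.DIST_HUBER,0,.01,.01).ravel()
    if l[0]<0:l[:2]*=-1
    return l
for n,p in(('R',R_),('L',L_)):
    l=fit(p); print(n,l,np.degrees(np.arctan2(l[1],l[0])))
lR=fit(R_);lL=fit(L_)
ex=lR[:2];ey=np.array([-ex[1],ex[0]]);print('width',(lL[2:]-lR[2:])@ey)
ctr=lR[2:]+75*ey
br=(hsv[...,0]>12)&(hsv[...,0]<32)&(hsv[...,1]>120)&(hsv[...,2]>60); br[100:]=0
v,u=np.nonzero(br); print('brass',u.min(),u.max(),v.min(),v.max())
vb=v.max(); ub=u[v>=vb-10].mean(); pt=ray(s,ub,vb,.018)[:2]*1000; print('tip',ub,vb,pt,'fy',(pt-ctr)@ey)
d=np.zeros(bed.shape,bool); d[100:128,305:338]=1; d&=(P[...,2]>.02)&(P[...,2]<.032)
v,u=np.nonzero(d); pb=ray(s,u.mean(),v.mean(),.026)[:2]*1000; print('B',d.sum(),u.mean(),v.mean(),pb,P[d].mean(0),'fy',(pb-ctr)@ey)
o=pb-60*ex-50*ey; print('origin from B',o,'tip fx',(pt-o)@ex,'fy',(pt-o)@ey)
pl=np.zeros(bed.shape,bool); pl[185:350,240:400]=1
q=P[pl&(P[...,2]>.05)&(P[...,2]<.115)]
for (u,v) in [(260,200),(385,200),(262,330),(380,330),(320,205)]: print((u,v),P[v,u]*1000)
E
python3 st.py
```

```text
bedz 0.011684471934836127
R [ 9.5510745e-01 -2.9625961e-01  5.3327527e+02 -2.8413831e+02] -17.233084
L [ 9.5471817e-01 -2.9751179e-01  6.6224878e+02 -1.6852077e+02] -17.308216
width 148.63681
brass 378 393 27 54
tip 384.8897058823529 54 [ 642.21765448 -230.44793995] fy 8.55529594479868
B 285 322.3228070175439 113.25614035087719 [ 623.72415497 -182.27256853] [ 0.62372569 -0.18227431  0.02522915] fy 49.08907512832792
origin from B [ 551.60472824 -212.25236208] tip fx 91.93569580265903 fy 9.46621836744584
(260, 200) [ 597.23926602 -141.01223429   98.64960025]
(385, 200) [ 576.83094667 -195.59025267   99.24473791]
(262, 330) [ 534.00878352 -114.58492555  102.49090567]
(380, 330) [ 512.72202664 -172.5768062   103.13302242]
(320, 205) [ 585.36280549 -166.50272849   99.71338274]
t6.32 tcp [ 541.7 -150.2  114.6] a -20.56 F [ 0.75 -0.19 -7.28] T [-0.04  0.    0.01] gap 0.085 q [-0.47  0.61  1.68  0.    0.87  1.46]
```

>>> jog_arm(
  motion=[
    [0.4, -1.5, 0.3, 0.8, 255],
    [0.4, -1.5, 0.3, 0.8, 255],
    [0.4, -1.5, 0.3, 0.8, 255],
    [0.4, -1.5, 0.3, 0.8, 255],
    [0.2, -0.7, 0, 0, 255],
    [0, 0, 0, 0, 255],
    [0, 0, 0, 0, 255],
  ],
)

```text
t: 6.9
tcp_pos: [0.5584, -0.2056, 0.126]
tool_rot: [0.99, -0.142, -0.014, -0.006]
force: [-0.6, 0.5, -7.2]
finger_gap: 0.086
```

```bash
python3 st.py
```

```text
t6.90 tcp [ 558.4 -205.6  126. ] a -16.38 F [-0.59  0.52 -7.19] T [ 0.    0.03 -0.03] gap 0.086 q [-0.54  0.63  1.58  0.    0.96  1.32]
```

>>> jog_arm(
  motion=[
    [0.1, -0.8, -1, -0.5, 255],
    [0.1, -0.8, -2, -0.4, 255],
    [0, 0, -2.5, 0, 255],
    [0, 0, -1, 0, 255],
    [0, 0, 0, 0, 255],
    [0, 0, 0, 0, 255],
  ],
)

```text
t: 7.4
tcp_pos: [0.559, -0.2167, 0.0564]
tool_rot: [0.989, -0.149, -0.016, -0.008]
force: [0.5, 0.3, -7.5]
finger_gap: 0.084
```

```bash
python3 st.py;python3 -c "
from h import *
print(sense()['tool_rot'])"
```

```text
t7.40 tcp [ 559.  -216.7   56.4] a -17.12 F [ 0.54  0.26 -7.51] T [-0.08 -0.08 -0.03] gap 0.084 q [-0.56  0.74  1.6   0.    0.84  1.31]
[ 0.98871261 -0.14882811 -0.01552274 -0.00752472]
```

>>> jog_arm(
  motion=[
    [0, -0.4, -0.8, 0, 255],
    [0, 0, -0.4, 0, 255],
    [0, 0, -0.3, 0, 255],
    [0, 0, 0, 0, 255],
  ],
)

```text
t: 7.73
tcp_pos: [0.5602, -0.2211, 0.042]
tool_rot: [0.989, -0.148, -0.014, -0.007]
force: [0.1, 0.0, -7.5]
finger_gap: 0.083
```

```bash
python3 st.py;python3 -c "
from h import *
print(sense()['tool_rot'])"
```

```text
t7.73 tcp [ 560.2 -221.1   42. ] a -17.08 F [ 0.06  0.02 -7.5 ] T [-0.03 -0.06  0.01] gap 0.083 q [-0.56  0.77  1.6   0.    0.81  1.31]
[ 0.98879449 -0.14845436 -0.01410156 -0.00692153]
```

>>> jog_arm(
  motion=[
    [0, 0, -0.3, 0, 255],
    [0, 0, -0.3, 0, 255],
    [0, 0, -0.2, 0, 255],
  ],
)

```text
t: 7.98
tcp_pos: [0.5615, -0.2219, 0.0352]
tool_rot: [0.989, -0.148, -0.012, -0.006]
force: [-0.9, 0.2, -3.9]
finger_gap: 0.082
```

```bash
python3 st.py;python3 -c "
from h import *
print(sense()['tool_rot'])"
```

```text
t7.98 tcp [ 561.5 -221.9   35.2] a -17.08 F [-0.89  0.23 -3.9 ] T [-0.03  0.02 -0.06] gap 0.082 q [-0.56  0.78  1.6   0.    0.79  1.31]
[ 0.98882253 -0.14845758 -0.01233154 -0.00618763]
```

>>> jog_arm(
  motion=[
    [0, 0, -0.2, 0, 255],
    [0, 0, -0.2, 0, 255],
    [0, 0, -0.2, 0, 255],
  ],
  squeeze=25,
)

```text
t: 8.23
tcp_pos: [0.5643, -0.2235, 0.0342]
tool_rot: [0.989, -0.148, -0.008, -0.004]
force: [-2.3, 1.3, 3.7]
finger_gap: 0.09
```

```bash
python3 st.py;python3 - <<'E'
from h import *
print(sense()['tool_rot'])
s=snapshot('wrist');save(s,'w3');P=cloud(s)
for (u,v) in [(260,200),(385,200),(262,330),(380,330),(320,205)]: print((u,v),P[v,u]*1000)
E
```

```text
t8.23 tcp [ 564.3 -223.5   34.2] a -17.04 F [-2.33  1.32  3.7 ] T [-0.06 -0.1  -0.02] gap 0.090 q [-0.56  0.78  1.6   0.    0.78  1.31]
[ 0.98891787 -0.14816523 -0.00836811 -0.00429885]
(260, 200) [ 619.77957742 -210.67886161   20.32920582]
(385, 200) [ 602.33360477 -266.11572647   18.31743236]
(262, 330) [ 555.20768978 -188.14515807   23.11883944]
(380, 330) [ 537.51516075 -247.05058789   23.39663982]
(320, 205) [ 609.30308054 -236.47903514   19.8958437 ]
```

View pics/w3.png

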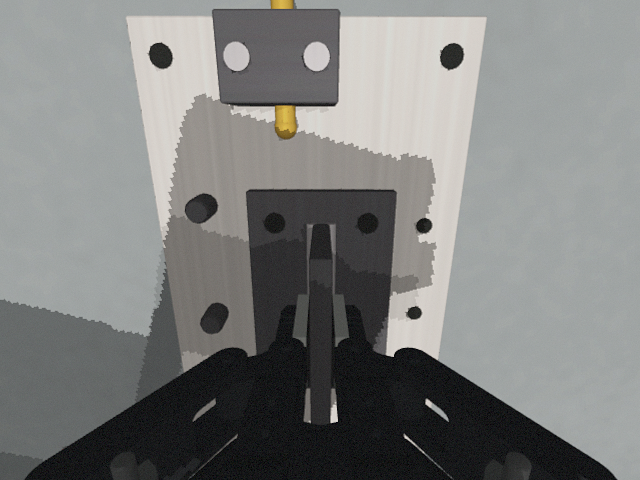

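The wrist view shows the bracket on the bed, clear of the dowels at (201,208) and (214,318) and of the tip at (286,128). It still pitches about 2.5°, so I'll let it settle flat and grip it again.

>>> jog_arm(
  motion=[
    [0, 0, 0, 0, 190],
    [0, 0, 0, 0, 190],
    [0, 0, 0, 0, 190],
    [0, 0, 0, 0, 190],
  ],
)

```text
t: 8.62
tcp_pos: [0.5668, -0.2251, 0.0361]
tool_rot: [0.989, -0.148, -0.005, -0.003]
force: [-0.4, 0.6, -0.3]
finger_gap: 0.257
```

```bash
cat > loc.py <<'E'
from h import *
import sys
o=np.array([551.6,-212.6]);r=np.radians(-17.25);ex=np.array([np.cos(r),np.sin(r)]);ey=np.array([-ex[1],ex[0]])
s=snapshot('wrist');save(s,sys.argv[1]);P=cloud(s)*1000
for (u,v) in [(260,200),(385,200),(262,320),(375,320)]: print((u,v),P[v,u].round(1))
m=np.zeros((480,640),bool); m[180:300,150:480]=1
F=np.stack([(P[...,:2]-o)@ex,(P[...,:2]-o)@ey],-1)
pl=m&(P[...,2]>16)&(P[...,2]<28)&(F[...,0]<90)&(s['img'].max(-1)<90)
cc=cv2.connectedComponentsWithStats(pl.astype(np.uint8)); k=1+cc[2][1:,4].argmax(); pl=cc[1]==k
q=F[pl]; print('plate fx max %.1f'%np.percentile(q[:,0],99.5),'fy',np.percentile(q[:,1],[.5,99.5]).round(1))
L=[];Rr=[]
for v in range(200,290,3):
    u=np.nonzero(pl[v])[0]
    if len(u)>40: L.append(ray(s,u.min()-.5,v,.020)[:2]);Rr.append(ray(s,u.max()+.5,v,.020)[:2])
for n,p in(('L',L),('R',Rr)):
    p=np.array(p,np.float32)*1000; l=cv2.fitLine(p,cv2.DIST_HUBER,0,.01,.01).ravel(); g=np.sign(l[0]); print(n,'ang %.2f'%np.degrees(np.arctan2(g*l[1],g*l[0])),'fy %.1f'%((l[2:]-o)@ey))
u=np.nonzero(pl.any(0))[0]; um=int(u.mean()); v0=np.nonzero(pl[:,um-40])[0].min(); v1=np.nonzero(pl[:,um+40])[0].min()
for uu,vv in((um-40,v0),(um+40,v1)): p=ray(s,uu,vv-.5,.020)[:2]*1000; print('front fx %.1f'%((p-o)@ex))
t=sense()['tcp_pos'][:2]*1000; print('tcp f',((t-o)@ex).round(1),((t-o)@ey).round(1))
E
python3 loc.py w4; python3 st.py
```

```text
(260, 200) [ 622.2 -212.1   21.6]
(385, 200) [ 604.6 -267.9   19.1]
(262, 320) [ 579.8 -203.3   55.3]
(375, 320) [ 565.3 -247.9   53.9]
plate fx max 69.0 fy [-40.3  28.4]
L ang -17.26 fy 28.7
R ang -17.11 fy -40.5
front fx 69.6
front fx 69.7
tcp f 18.2 -7.4
t8.67 tcp [ 566.8 -225.1   36. ] a -17.06 F [-0.88  0.07  1.01] T [-0.03  0.02  0.07] gap 0.253 q [-0.56  0.78  1.59  0.    0.78  1.31]
```

View pics/w4.png

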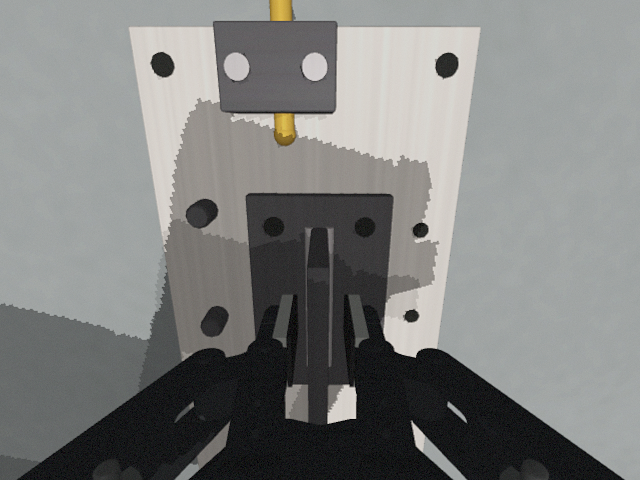

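It's flat now, centred at about fixture (14.6, −5.9) mm and aligned to within 0.2°. Next I grip again and move towards the dowels along ey = (0.297, 0.955).

>>> jog_arm(
  motion=[
    [0, 0, -0.1, 0, 255],
    [0, 0, 0, 0, 255],
    [0, 0, 0, 0, 255],
    [0, 0, 0, 0, 255],
    [0, 0, 0, 0, 255],
  ],
  squeeze=30,
)

```text
t: 9.08
tcp_pos: [0.567, -0.2251, 0.0349]
tool_rot: [0.989, -0.148, -0.005, -0.003]
force: [0.4, 0.2, 0.4]
finger_gap: 0.092
```

```bash
python3 loc.py w5; python3 st.py
```

```text
(260, 200) [ 622.4 -212.    20. ]
(385, 200) [ 605.4 -267.6   20.2]
(262, 320) [ 561.4 -190.2   19.5]
(375, 320) [ 543.6 -247.6   19.1]
plate fx max 69.0 fy [-41.2  27.7]
L ang -17.23 fy 27.8
R ang -16.95 fy -41.3
front fx 69.6
front fx 69.7
tcp f 18.4 -7.3
t9.13 tcp [ 567.  -225.1   34.9] a -17.05 F [-0.27  0.02  1.45] T [-0.09  0.08 -0.05] gap 0.087 q [-0.56  0.78  1.59  0.    0.78  1.31]
```

>>> jog_arm(
  motion=[
    [0.06, 0.19, 0, 0, 255],
    [0.06, 0.19, 0, 0, 255],
    [0.06, 0.19, 0, 0, 255],
    [0.06, 0.19, 0, 0, 255],
  ],
)

```text
t: 9.47
tcp_pos: [0.5694, -0.2192, 0.0349]
tool_rot: [0.989, -0.148, -0.005, -0.002]
force: [-0.7, -0.9, 0.5]
finger_gap: 0.089
```

```bash
python3 loc.py w6; python3 st.py
```

```text
(260, 200) [ 624.8 -206.1   20.2]
(385, 200) [ 607.4 -261.9   19.1]
(262, 320) [ 563.9 -184.5   19.6]
(375, 320) [ 546.4 -241.7   19.7]
plate fx max 69.6 fy [-34.8  34. ]
L ang -17.21 fy 34.2
R ang -16.87 fy -35.0
front fx 70.1
front fx 70.2
tcp f 19.0 -0.5
t9.52 tcp [ 569.6 -218.7   34.9] a -17.01 F [-1.06 -1.92  1.01] T [-0.37  0.1   0.04] gap 0.088 q [-0.55  0.78  1.59 -0.    0.78  1.32]
```

>>> jog_arm(
  motion=[
    [0.06, 0.19, 0, 0, 255],
    [0.06, 0.19, 0, 0, 255],
    [0.06, 0.19, 0, 0, 255],
    [0.03, 0.1, 0, 0, 255],
  ],
)

```text
t: 9.85
tcp_pos: [0.5719, -0.2116, 0.0349]
tool_rot: [0.989, -0.148, -0.005, -0.002]
force: [-1.0, -2.0, 0.9]
finger_gap: 0.093
```

```bash
python3 loc.py w7|tail -4; python3 st.py
```

```text
R ang -16.87 fy -26.9
front fx 70.2
front fx 70.4
tcp f 19.1 7.2
t9.90 tcp [ 572.  -211.4   34.9] a -17.00 F [-0.2   0.1   0.22] T [-0.18  0.11 -0.06] gap 0.089 q [-0.54  0.78  1.6  -0.    0.78  1.33]
```

>>> jog_arm(
  motion=[
    [0.03, 0.1, 0, 0, 255],
    [0.03, 0.1, 0, 0, 255],
  ],
)

```text
t: 10.07
tcp_pos: [0.5726, -0.2095, 0.0349]
tool_rot: [0.989, -0.148, -0.005, -0.001]
force: [-2.7, -6.1, 0.7]
finger_gap: 0.087
```

```bash
cat > ff.py <<'E'
from h import *
s=sense();r=np.radians(-17.25);ex=np.array([np.cos(r),np.sin(r),0]);ey=np.array([-ex[1],ex[0],0]);o=np.array([.5516,-.2126,0]);q=s['tool_rot']
p=(s['tcp_pos']-o)*1000
print('t%.2f'%s['t'],'f xyz %.2f %.2f %.2f'%(p@ex,p@ey,p[2]),'a %.2f'%np.degrees(2*np.arctan2(q[1],q[0])),'Fx %.2f Fy %.2f Fz %.2f'%(s['force']@ex,s['force']@ey,s['force'][2]),'T',s['ft_torque'].round(2),'gap %.3f'%s['finger_gap'])
E
python3 ff.py
```

```text
t10.07 f xyz 19.10 9.20 34.92 a -16.98 Fx -0.75 Fy -6.59 Fz 0.73 T [-0.89  0.48 -0.09] gap 0.087
```

>>> jog_arm(
  motion=[
    [0.03, 0.1, 0, 0, 255],
  ],
)

```text
t: 10.15
tcp_pos: [0.5726, -0.2094, 0.035]
tool_rot: [0.989, -0.147, -0.005, -0.0]
force: [-3.1, -7.1, 0.3]
finger_gap: 0.089
```

```bash
python3 ff.py
```

```text
t10.15 f xyz 19.10 9.27 34.96 a -16.94 Fx -0.90 Fy -7.70 Fz 0.30 T [-1.06  0.6  -0.12] gap 0.089
```

>>> jog_arm(
  motion=[
    [0.03, 0.11, 0, 0, 255],
  ],
)

```text
t: 10.23
tcp_pos: [0.5726, -0.2094, 0.035]
tool_rot: [0.989, -0.147, -0.005, 0.0]
force: [-3.0, -4.4, 0.5]
finger_gap: 0.085
```

```bash
python3 ff.py
```

```text
t10.23 f xyz 19.09 9.28 35.01 a -16.93 Fx -1.54 Fy -5.12 Fz 0.48 T [-0.83  0.41 -0.12] gap 0.085
```

>>> jog_arm(
  motion=[
    [0.05, 0.17, 0, 0, 255],
    [0.05, 0.17, 0, 0, 255],
  ],
)

```text
t: 10.4
tcp_pos: [0.5726, -0.2093, 0.0352]
tool_rot: [0.989, -0.147, -0.006, 0.003]
force: [-3.8, -5.4, 1.0]
finger_gap: 0.084
```

```bash
python3 ff.py
```

```text
t10.40 f xyz 19.09 9.42 35.20 a -16.90 Fx -2.07 Fy -6.30 Fz 1.01 T [-1.06  0.56 -0.12] gap 0.084
```

>>> jog_arm(
  motion=[
    [0.05, 0.17, 0, 0, 255],
    [0.05, 0.17, 0, 0, 255],
  ],
)

```text
t: 10.57
tcp_pos: [0.5726, -0.2092, 0.0353]
tool_rot: [0.989, -0.147, -0.006, 0.005]
force: [-3.9, -7.3, 1.0]
finger_gap: 0.088
```

```bash
python3 ff.py; python3 loc.py w8; python3 ff.py
```

```text
t10.57 f xyz 19.08 9.53 35.34 a -16.92 Fx -1.56 Fy -8.14 Fz 1.00 T [-1.03  0.53 -0.14] gap 0.088
(260, 200) [ 628.  -196.2   20.4]
(385, 200) [ 610.9 -251.9   20.8]
(262, 320) [ 566.2 -174.2   18.3]
(375, 320) [ 549.2 -231.9   19.9]
plate fx max 69.7 fy [-24.5  53.6]
L ang -1.16 fy 47.1
R ang -17.02 fy -24.9
front fx 70.1
front fx 70.2
tcp f 19.1 9.5
t10.62 f xyz 19.07 9.55 35.35 a -16.91 Fx -1.32 Fy -7.21 Fz 1.09 T [-1.03  0.53 -0.13] gap 0.090
```

View pics/w8.png

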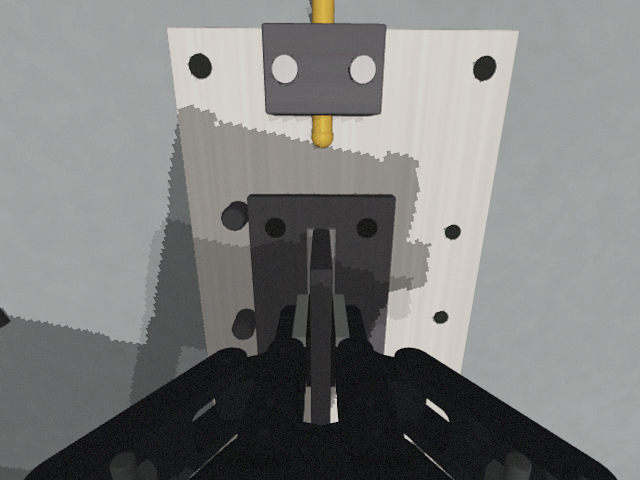

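The view shows the plate's long edge touching both dowels, at (235,215) and (245,323). The moment suggests dowel B carries more of the load, so I'll add a little negative yaw to load A as well.

>>> jog_arm(
  motion=[
    [0.05, 0.17, 0, -0.2, 255],
    [0.05, 0.17, 0, -0.2, 255],
  ],
)

```text
t: 10.78
tcp_pos: [0.5726, -0.209, 0.0355]
tool_rot: [0.989, -0.15, -0.007, 0.007]
force: [-2.8, -6.5, 0.9]
finger_gap: 0.09
```

```bash
python3 ff.py
```

```text
t10.78 f xyz 18.98 9.64 35.47 a -17.28 Fx -0.71 Fy -7.04 Fz 0.86 T [-0.94  0.46  0.1 ] gap 0.090
```

>>> jog_arm(
  motion=[
    [0.05, 0.17, 0, -0.4, 255],
    [0.05, 0.17, 0, -0.4, 255],
  ],
)

```text
t: 10.95
tcp_pos: [0.5724, -0.2089, 0.0356]
tool_rot: [0.988, -0.156, -0.007, 0.01]
force: [-3.9, -6.7, 1.2]
finger_gap: 0.091
```

```bash
python3 ff.py
```

```text
t10.95 f xyz 18.73 9.69 35.64 a -17.94 Fx -1.79 Fy -7.56 Fz 1.21 T [-1.01  0.55  0.2 ] gap 0.091
```

>>> jog_arm(
  motion=[
    [0.05, 0.17, 0, 0.3, 255],
    [0.05, 0.17, 0, 0.1, 255],
  ],
)

```text
t: 11.12
tcp_pos: [0.5726, -0.2088, 0.0358]
tool_rot: [0.988, -0.151, -0.008, 0.013]
force: [-2.3, -6.0, 1.5]
finger_gap: 0.093
```

```bash
python3 ff.py
```

```text
t11.12 f xyz 18.90 9.84 35.84 a -17.41 Fx -0.47 Fy -6.39 Fz 1.46 T [-0.98  0.41  0.05] gap 0.093
```

>>> jog_arm(
  motion=[
    [0.05, 0.17, 0, 0.1, 255],
    [0.05, 0.17, 0, 0, 255],
  ],
)

```text
t: 11.28
tcp_pos: [0.5727, -0.2087, 0.036]
tool_rot: [0.989, -0.15, -0.008, 0.015]
force: [-2.5, -7.5, 0.9]
finger_gap: 0.088
```

```bash
python3 ff.py
```

```text
t11.28 f xyz 18.99 9.94 36.00 a -17.22 Fx -0.11 Fy -7.92 Fz 0.91 T [-1.01  0.48 -0.02] gap 0.088
```

```bash
cat > flat.py <<'E'
from h import *
import sys
o=np.array([551.6,-212.6]);r=np.radians(-17.25);ex=np.array([np.cos(r),np.sin(r)]);ey=np.array([-ex[1],ex[0]])
s=snapshot('wrist');save(s,sys.argv[1]);P=cloud(s)*1000
X=(P[...,:2]-o)@ex;Y=(P[...,:2]-o)@ey;v,u=np.mgrid[:480,:640]
m=(P[...,2]>14)&(P[...,2]<30)&(s['img'].max(-1)<90)&(v>200)&(v<300)&(u>255)&(u<390)
A=np.c_[X[m]-20,Y[m]-9,np.ones(m.sum())]; c=np.linalg.lstsq(A,P[...,2][m],rcond=None)[0]
for _ in range(3):
    k=abs(A@c-P[...,2][m])<1.5; c=np.linalg.lstsq(A[k],P[...,2][m][k],rcond=None)[0]
print('plate slope deg x %.2f y %.2f, z %.1f n %d'%(*np.degrees(c[:2]),c[2],k.sum()))
E
python3 flat.py w9;python3 ff.py
```

```text
plate slope deg x 0.07 y -1.95, z 20.8 n 11012
t11.33 f xyz 18.97 9.99 36.00 a -17.21 Fx -0.53 Fy -8.16 Fz 0.43 T [-1.1   0.5  -0.05] gap 0.091
```

The bracket has rolled about 2° from the creep while pressing. I'll stop the sideways push and press down lightly to level it.

>>> jog_arm(
  motion=[
    [0, 0, -0.3, 0, 255],
    [0, 0, -0.3, 0, 255],
    [0, 0, -0.3, 0, 255],
  ],
)

```text
t: 11.58
tcp_pos: [0.5726, -0.2093, 0.0355]
tool_rot: [0.988, -0.151, -0.008, 0.014]
force: [-5.1, 0.4, 18.0]
finger_gap: 0.09
```

```bash
python3 flat.py w10;python3 ff.py; python3 -c "
from h import *
print(sense()['tool_rot'])"
```

```text
plate slope deg x 0.06 y -1.29, z 20.3 n 10955
t11.63 f xyz 19.13 9.31 35.56 a -17.39 Fx -4.68 Fy -2.03 Fz 19.80 T [0.84 0.6  0.09] gap 0.093
[ 0.98836745 -0.15118919 -0.00761674  0.01461479]
```

>>> jog_arm(
  motion=[
    [0, 0, -0.25, 0, 255],
    [0, 0, -0.25, 0, 255],
    [0, 0, -0.25, 0, 255],
    [0, 0, -0.25, 0, 255],
  ],
)

```text
t: 11.97
tcp_pos: [0.5727, -0.2092, 0.0356]
tool_rot: [0.988, -0.151, -0.007, 0.015]
force: [-3.9, -1.4, 16.3]
finger_gap: 0.089
```

```bash
python3 flat.py w11;python3 ff.py; python3 -c "
from h import *
print(sense()['tool_rot'])"
```

```text
plate slope deg x 0.05 y -1.43, z 20.4 n 10989
t12.02 f xyz 19.11 9.45 35.63 a -17.38 Fx -2.45 Fy -2.57 Fz 15.77 T [0.45 0.64 0.14] gap 0.087
[ 0.98838928 -0.15108474 -0.0067055   0.01466547]
```

>>> jog_arm(
  motion=[
    [0, 0, 0.1, 0, 200],
    [0, 0, 0, 0, 200],
    [0, 0, 0, 0, 200],
    [0, 0, -0.5, 0, 200],
    [0, 0, -0.2, 0, 200],
    [0, 0, 0, 0, 200],
  ],
)

```text
t: 12.52
tcp_pos: [0.5726, -0.2068, 0.0291]
tool_rot: [0.988, -0.152, -0.007, 0.013]
force: [0.2, -0.5, 0.2]
finger_gap: 0.216
```

```bash
python3 flat.py w12;python3 loc.py w12;python3 ff.py; python3 -c "
from h import *
print(sense()['tool_rot'])"
```

```text
plate slope deg x 0.06 y -0.02, z 19.6 n 10844
(260, 200) [ 628.8 -195.9   20. ]
(385, 200) [ 611.2 -249.5   18.7]
(262, 320) [ 570.2 -174.5   18.8]
(375, 320) [ 571.7 -229.    48.9]
plate fx max 69.7 fy [-24.6  53.6]
L ang 0.74 fy 47.5
R ang -17.27 fy -24.9
front fx 70.7
front fx 70.4
tcp f 18.3 11.7
t12.62 f xyz 18.32 11.66 29.26 a -17.46 Fx 0.57 Fy 0.34 Fz 0.01 T [ 0.04 -0.02 -0.04] gap 0.216
[ 0.98830811 -0.15175342 -0.00683369  0.01308736]
```

View pics/w12.png

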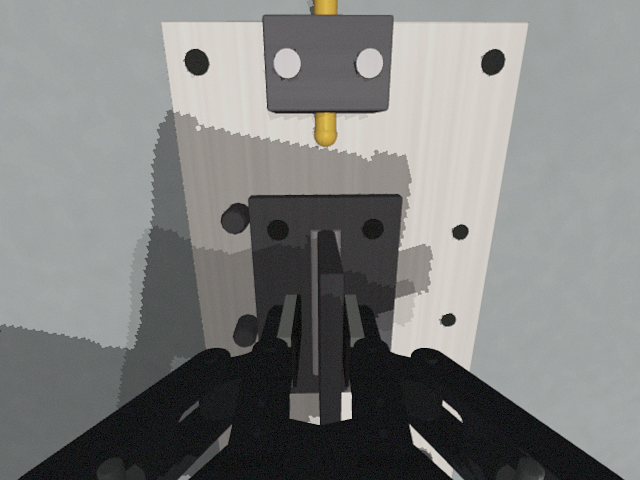

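The bracket is flat (slope 0.06°/−0.02°), parallel to the dowel line, with its edge on both dowels. Next I grip it lower down and slide it along ex = (0.955, −0.297).

>>> jog_arm(
  motion=[
    [-0.05, -0.16, 0, 0.1, 200],
    [0, 0, 0, 0, 255],
    [0, 0, 0, 0, 255],
    [0, 0, 0, 0, 255],
  ],
  squeeze=25,
)

```text
t: 12.95
tcp_pos: [0.5718, -0.2094, 0.0293]
tool_rot: [0.988, -0.151, -0.007, 0.013]
force: [-0.1, 1.8, -2.1]
finger_gap: 0.089
```

```bash
python3 flat.py w13;python3 ff.py
```

```text
plate slope deg x 0.08 y -1.36, z 20.4 n 11051
t13.00 f xyz 18.41 9.03 29.31 a -17.33 Fx 0.04 Fy 0.41 Fz 0.48 T [ 0.3  -0.09  0.01] gap 0.086
```

>>> jog_arm(
  motion=[
    [0.2, -0.05, 0, 0, 255],
    [0.2, -0.05, 0, 0, 255],
    [0.2, -0.05, 0, 0, 255],
    [0.2, -0.05, 0, 0, 255],
  ],
)

```text
t: 13.33
tcp_pos: [0.5777, -0.2111, 0.0294]
tool_rot: [0.989, -0.15, -0.01, 0.013]
force: [-2.6, -1.0, 1.4]
finger_gap: 0.092
```

```bash
python3 ff.py;python3 loc.py w14;python3 flat.py w14
```

```text
t13.33 f xyz 24.43 9.18 29.41 a -17.28 Fx -2.21 Fy -1.77 Fz 1.35 T [0.13 0.02 0.06] gap 0.092
(260, 200) [ 633.7 -199.8   18.7]
(385, 200) [ 617.3 -253.4   21.6]
(262, 320) [ 576.2 -179.4   20.8]
(375, 320) [ 558.1 -233.9   20.9]
plate fx max 75.9 fy [-24.6  53.5]
L ang -15.56 fy 45.1
R ang -17.09 fy -25.2
front fx 76.5
front fx 76.7
tcp f 25.2 9.2
plate slope deg x 0.02 y -1.38, z 20.4 n 11007
```

>>> jog_arm(
  motion=[
    [0.2, -0.05, 0, 0, 255],
    [0.2, -0.05, 0, 0, 255],
    [0.2, -0.05, 0, 0, 255],
    [0.2, -0.05, 0, 0, 255],
    [0.2, -0.05, 0, 0, 255],
    [0.15, -0.04, 0, 0, 255],
  ],
)

```text
t: 13.93
tcp_pos: [0.5902, -0.2149, 0.0294]
tool_rot: [0.989, -0.15, -0.01, 0.014]
force: [-3.2, -0.3, 2.3]
finger_gap: 0.092
```

```bash
python3 ff.py;python3 loc.py w15;python3 flat.py w15;python3 ff.py
```

```text
t13.93 f xyz 37.57 9.21 29.45 a -17.25 Fx -2.95 Fy -1.28 Fz 2.30 T [0.04 0.11 0.07] gap 0.092
(260, 200) [ 646.4 -203.8   19.7]
(385, 200) [ 630.1 -257.    22.5]
(262, 320) [ 588.1 -182.9   19.6]
(375, 320) [ 571.  -237.7   21.5]
plate fx max 89.0 fy [-24.5  53.7]
L ang -22.94 fy 45.3
R ang -17.08 fy -25.1
front fx 89.5
front fx 90.2
tcp f 38.1 9.2
plate slope deg x -0.01 y -1.45, z 20.5 n 11037
t14.03 f xyz 38.04 9.23 29.44 a -17.26 Fx -0.79 Fy -0.92 Fz 1.02 T [ 0.   -0.16  0.02] gap 0.088
```

View pics/w15.png

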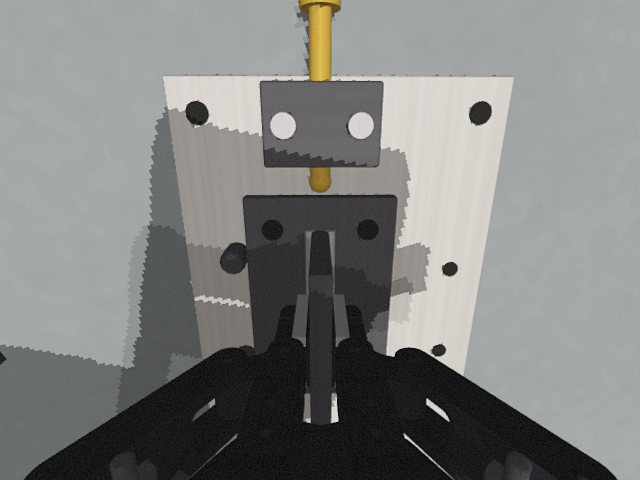

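The tip at (320,185) is about 2 mm from the plate's front edge (row 195). The long edge is still on dowel B at (234,258). I'll continue in 1.2 mm steps.

>>> jog_arm(
  motion=[
    [0.12, -0.03, 0, 0, 255],
    [0.12, -0.03, 0, 0, 255],
  ],
)

```text
t: 14.2
tcp_pos: [0.5927, -0.2157, 0.0294]
tool_rot: [0.989, -0.15, -0.01, 0.014]
force: [-4.0, -1.0, 3.6]
finger_gap: 0.095
```

```bash
python3 ff.py
```

```text
t14.20 f xyz 40.13 9.26 29.44 a -17.24 Fx -3.53 Fy -2.12 Fz 3.65 T [0.04 0.37 0.07] gap 0.095
```

>>> jog_arm(
  motion=[
    [0.12, -0.03, 0, 0, 255],
    [0.12, -0.03, 0, 0, 255],
  ],
)

```text
t: 14.37
tcp_pos: [0.5928, -0.2157, 0.0296]
tool_rot: [0.989, -0.15, -0.013, 0.013]
force: [-6.2, -1.5, 4.2]
finger_gap: 0.09
```

```bash
python3 ff.py
```

```text
t14.37 f xyz 40.24 9.25 29.58 a -17.22 Fx -5.50 Fy -3.27 Fz 4.15 T [ 0.07  0.41 -0.01] gap 0.090
```

>>> jog_arm(
  motion=[
    [0.19, -0.03, 0, 0, 255],
    [0.19, -0.03, 0, 0, 255],
    [0.19, -0.03, 0, 0, 255],
  ],
)

```text
t: 14.62
tcp_pos: [0.593, -0.2157, 0.0301]
tool_rot: [0.989, -0.149, -0.019, 0.013]
force: [-7.2, -1.3, 5.9]
finger_gap: 0.087
```

```bash
python3 ff.py; python3 loc.py w16; python3 flat.py w16;python3 ff.py
```

```text
t14.62 f xyz 40.43 9.33 30.11 a -17.18 Fx -6.48 Fy -3.38 Fz 5.86 T [-0.07  0.6  -0.03] gap 0.087
(260, 200) [ 648.9 -204.4   19. ]
(385, 200) [ 632.3 -258.    20.7]
(262, 320) [ 590.8 -183.7   20.8]
(375, 320) [ 574.  -238.4   22.8]
plate fx max 89.8 fy [-24.4  53.7]
L ang -30.50 fy 46.3
R ang -16.69 fy -25.2
front fx 90.0
front fx 89.8
tcp f 40.4 9.3
plate slope deg x -0.87 y -1.53, z 21.4 n 11009
t14.72 f xyz 40.45 9.31 30.13 a -17.18 Fx -6.62 Fy -2.89 Fz 4.94 T [-0.04  0.62  0.03] gap 0.088
```

View pics/w16.png

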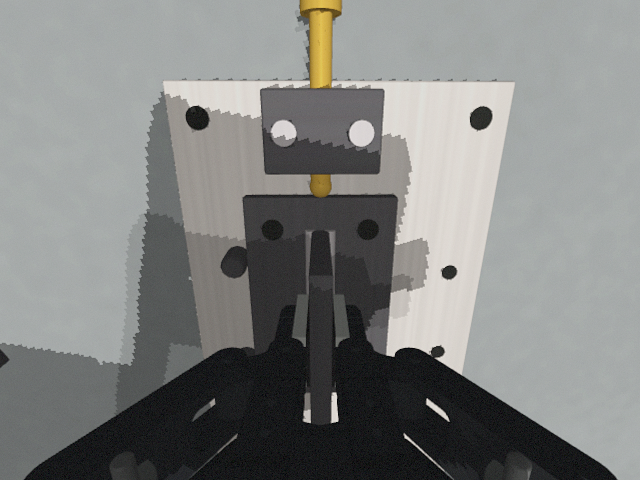

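The plate's end bears on the tip (320,193) and its edge on the dowel. The contact force has held for about 0.4 s. Now I release and check.

>>> jog_arm(
  motion=[
    [0, 0, 0, 0, 255],
    [0, 0, 0, 0, 200],
    [0, 0, 0, 0, 200],
    [0, 0, 0, 0, 200],
    [0, 0, 0, 0, 200],
  ],
)

```text
t: 15.13
tcp_pos: [0.5954, -0.2155, 0.0298]
tool_rot: [0.988, -0.15, -0.017, 0.013]
force: [0.5, -0.1, 0.5]
finger_gap: 0.216
```

```bash
python3 ff.py; python3 loc.py w17; python3 flat.py w17;python3 ff.py
```

```text
t15.13 f xyz 42.65 10.23 29.84 a -17.25 Fx 0.48 Fy 0.08 Fz 0.53 T [-0.02 -0.03  0.02] gap 0.216
(260, 200) [ 650.4 -203.    13.3]
(385, 200) [ 633.4 -258.5   16.1]
(262, 320) [ 593.1 -183.4   20.1]
(375, 320) [ 593.9 -237.8   47.9]
plate fx max 89.8 fy [-24.6  53.8]
L ang -41.64 fy 48.5
R ang -17.05 fy -24.8
front fx 90.5
front fx 90.2
tcp f 42.7 10.2
plate slope deg x 0.02 y -0.04, z 19.6 n 10807
t15.23 f xyz 42.49 10.19 29.82 a -17.24 Fx 0.78 Fy -0.52 Fz 0.07 T [ 0.03 -0.04  0.01] gap 0.217
```

View pics/w17.png

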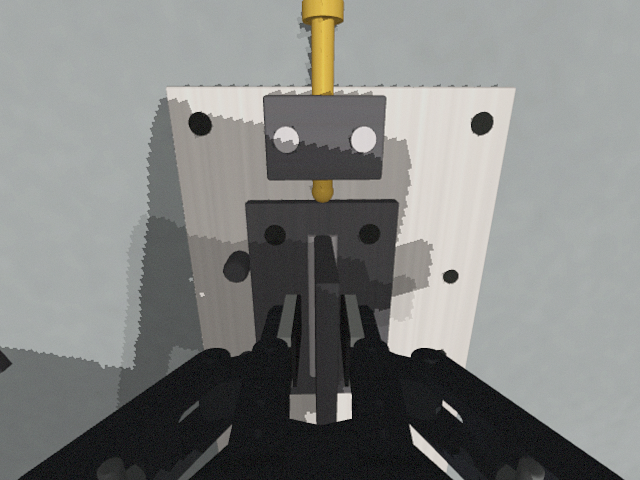

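The bracket lies flat (0.02°, −0.04°), touching the tip and the dowels. I'll open a little more and withdraw straight up.

>>> jog_arm(
  motion=[
    [0, 0, 0, 0, 150],
    [0, 0, 0, 0, 150],
    [0, 0, 0.5, 0, 150],
    [0, 0, 1, 0, 150],
    [0, 0, 1.5, 0, 150],
    [0, 0, 2, 0, 150],
    [0, 0, 2, 0, 150],
    [0, 0, 3, 0, 150],
    [0, 0, 3, 0, 150],
    [0, 0, 0, 0, 150],
  ],
)

```text
t: 16.07
tcp_pos: [0.5937, -0.2143, 0.168]
tool_rot: [0.988, -0.15, -0.018, 0.012]
force: [0.6, -0.9, 0.2]
finger_gap: 0.409
```

>>> jog_arm(
  motion=[
    [-1, 1, 2, 0, 150],
    [-1, 1, 2, 0, 150],
    [0, 0, 0, 0, 150],
    [0, 0, 0, 0, 150],
  ],
)

```text
t: 16.4
tcp_pos: [0.5739, -0.1945, 0.2138]
tool_rot: [0.988, -0.15, -0.015, 0.013]
force: [-0.4, -0.7, -0.3]
finger_gap: 0.411
```

```bash
python3 st.py
python3 - <<'E'
from h import *
s=snapshot('wrist'); save(s,'w18'); P=cloud(s)*1000; im=s['img'];hsv=cv2.cvtColor(im,cv2.COLOR_RGB2HSV)
o=np.array([551.6,-212.6]);r=np.radians(-17.25);ex=np.array([np.cos(r),np.sin(r)]);ey=np.array([-ex[1],ex[0]])
X=(P[...,:2]-o)@ex;Y=(P[...,:2]-o)@ey
pl=(P[...,2]>16.5)&(P[...,2]<23)&(im.max(-1)<95)&(X>-30)&(X<91.5)&(Y>-40)&(Y<44)
F=np.stack([X,Y],-1)[pl].astype(np.float32); print('plate rect f',cv2.minAreaRect(F)); 
w=(P[...,2]>66)&(P[...,2]<73)&(X>-30)&(X<91)&(Y>-40)&(Y<44); print('web',w.sum(),cv2.minAreaRect(np.stack([X,Y],-1)[w].astype(np.float32)))
q=P[pl];A=np.c_[F,np.ones(len(F))];c=np.linalg.lstsq(A,q[:,2],rcond=None)[0];print('slope deg',np.degrees(c[:2]))
t=snapshot('top');save(t,'top3');cv2.imwrite('pics/top3z.png',cv2.resize(t['img'][130:300,330:510,::-1],None,fx=3,fy=3,interpolation=cv2.INTER_CUBIC))
E
```

```text
t16.40 tcp [ 573.9 -194.5  213.8] a -17.28 F [-0.35 -0.68 -0.32] T [-0.02 -0.04  0.03] gap 0.411 q [-0.49  0.53  1.48 -0.04  1.15  1.39]
plate rect f ((36.26582717895508, 9.404972076416016), (69.18466186523438, 109.21536254882812), 89.99832916259766)
web 882 ((36.358985900878906, 9.43692684173584), (79.4019546508789, 8.149158477783203), 0.03055649995803833)
slope deg [-0.0187451  -0.00034631]
```

View pics/w18.png

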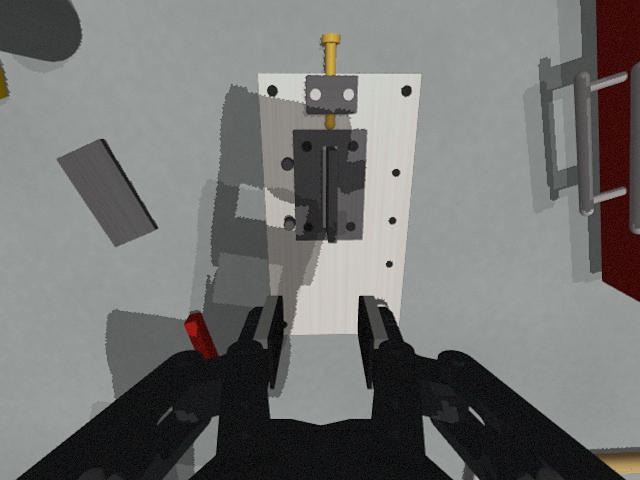

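View pics/top3.png

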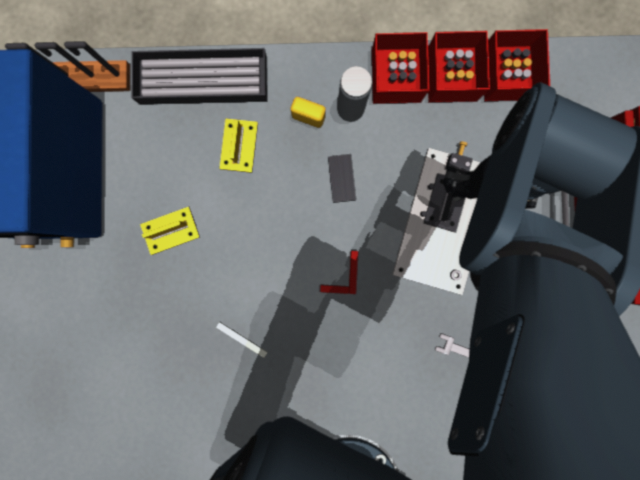

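The wrist view shows the bracket alone on the bed, with its end at the tip (330,129) and its edge on both dowels, (288,163) and (290,222). In the top view the bystanders that can be seen have not moved, including the spacer at (454,274).

```bash
python3 -c "
from station import *
print(sign_off())"
```

```text
the job is handed in; nothing more can be done
None
```

I laid the bracket on the bed, pressed its long edge against both dowels, slid it along until its end met the stop screw, let go and handed in at about 16.5 s. The hand-in gives no verdict.

**Forces:** These come from the wrist sensor; there is no direct reading at the dowels or screw.
- **Dowels:** I pressed with about 6–8 N in total. The wrist moment showed the load shared between both dowels, so each should have had more than 1 N.
- **Screw:** I pressed with about 6.5 N, including an estimated 2–3 N of friction. The bracket stopped moving while the steps got larger.

**Final checks:**
- **Position:** The bracket's centreline is at fixture y = 9.4 mm, its angle to the dowel line is about 0.03°, and its slope is under 0.05°. Its end is at about x = 91.3 mm.
- **Screw tip:** Sight puts the tip at 92–94 mm, so the cameras alone can't confirm contact. The pictures and the feel of the stop both show it touching.
- **Surroundings:** The gripper is well clear. The bystanders I could see in the last top view had not moved, but the arm hid part of the wrench.

**What went less well:** The tool tilted about 2° while loaded, which rolled the bracket slightly while I pressed it. I released and gripped it again twice so that it settled flat, and it was flat again after the final release.

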